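Index the painting spindle and hold its collar on the flat

TASK

On the painting stand, pinch the bare shaft with one finger on its set-screw flat, and turn it until the flat faces the same way as the pointer lug on the stand's base. Then slip the square collar over the shaft with its thumbscrew on the flat's side, and hold it level with its top flush with the shaft's end and the screw's tip pressed against the flat. Finish while still holding it there, pressed on, ready for the screw to be tightened; leave everything else on the desk where it is.

Things in the scene. Friction and masses are not known exactly. Their poses are not given: they have to be found in the camera images.
- stand: fixed spindle stand: round base 120 mm across, 18 mm high; bearing housing 50 mm across up to 60 mm; on its centre a vertical steel shaft up to 145 mm. Origin: centre of its underside on the desk, under the shaft's axis. x axis points from the shaft to the pointer lug, a small arrow-shaped lug 12 mm wide on top of the base, 28 to 66 mm from the axis, up to 30 mm high
- spindle (a joint): angle (rad) of the free-turning shaft about the vertical, anticlockwise from above; 0 when its flat faces exactly the way the lug points. It starts about 0.5 to 1.5 rad anticlockwise of the lug, stays where it is left, and turns against about 0.05 N m of friction
- flat: the flat milled along the shaft from 85 mm above the desk to the top end (top edge bevelled 2 mm); below it the shaft is round. Shaft diameter 24 mm; the flat lies 6 mm from the axis and is 20 mm wide, so across the flat the shaft measures 18 mm. Origin: middle of the flat's face, 114.5 mm above the desk; x axis straight out of the face, z up
- shaft_end (a point): centre of the shaft's top end, on the axis, 145 mm above the desk; axes turn with the shaft, x the way the flat faces
- collar: square aluminium collar 48 x 48 x 24 mm with a round bore of 29 mm and a thumbscrew through the middle of one side, lying flat on the desk, bore upright. Origin: centre of its underside; x axis from the bore to the screw's head (16 mm across, out to 41 mm from the bore's axis); the sides across y are plain, 48 mm apart. Mass 84 to 168 g
- screw_tip (a point): end of the thumbscrew's 6 mm tip inside the bore, 8.9 mm from the bore's axis on the screw's side, at mid height (12 mm). It passes down along the flat with about 3 mm to spare when the bore is on the shaft's axis, but not along the round of the shaft; axes as the collar's
- collar_top (a point): centre of the collar's top face, 24 mm above its underside
- jar_a: small glass paint jar, white lid, 42 mm across, 50 mm high; origin: centre of its underside. Bystander
- jar_b: small glass paint jar, black lid, 42 mm across, 50 mm high; origin: centre of its underside. Bystander
- thinner: clear bottle with black cap, 52 mm across, 95 mm high; origin: centre of its underside. Bystander
- dish: shallow round metal paint dish, 54 mm across, 12 mm high; origin: centre of its underside. Bystander
- tape: roll of yellow masking tape lying flat, 76 mm across, 18 mm high; origin: centre of its underside. Bystander
- kit_part: white and grey plastic model limb, about 70 x 20 x 16 mm; origin: centre of its underside (of its main white block). Bystander
- spare_ring: plain round aluminium ring without a screw, 48 mm across, 24 mm high; not the collar; origin: centre of its underside. Bystander
Mind the look-alikes: they are no part of the job. What is shaped like the collar but purple is not meant. What is shaped like the stand but yellow is not meant.

How it is judged:
By the outcome, as a careful person would: the job done as asked, in the order asked, and still so for the second after the job is handed in, while the arm keeps its last pose, push and grip.
It also fails if it takes over 56 s, if anything falls off the work surface, if the arm or the gripper's body presses on something with over 40 N, if the wrist force passes 120 N, or if a joint passes its speed limit or range.

ROBOT

A 6-joint arm with a two-finger parallel gripper is mounted at the origin on the work surface. World frame = base frame: x ahead of the robot, y to its left, z up, the work surface at z = 0. Lengths are in m, angles in rad, forces in N, time in s.
With the tool pointing down it reaches from about 0.3 to 0.875 m from the base axis. Payload 6.4 kg.
Tool frame: the origin (TCP) lies midway between the tips of the shut fingers; the grasp point (between the pads) lies 19 mm behind it; z points along the fingers, y is the line along which they close (so a half turn about z gives the same grasp; the last joint's range is limited). The gripper opens to 85 mm and grips with 20 to 120 N. Pads are 22 mm wide; open, the fingers measure 114 mm over their backs; the gripper's body (76 mm by 85 mm) begins 54 mm behind the grasp point. The pads swing forward as they close: fully open they stand 13 mm farther back than shut.
Start: joints at [1.057, 0.181, 1.607, -0, 1.354, -0.206], TCP at [0.174, 0.548, 0.211] pointing down, gripper open.
Joint ranges: [-2.99, 2.99], [-0.89, 2.07], [0.3, 2.58], [-1.14, 4.28], [0, 2.63], [-3.12, 3.12]. Speed limits (rad/s): [2.57, 2.57, 3.01, 3.14, 3.14, 3.14].

INTERFACE

Orientations are given as a unit quaternion [w, x, y, z].
In Python, from bench import ctrl gives the robot as it stands.
- The arm moves only by the tool drive_tool, never from a script. Its argument "plan" is a list that holds one entry, the list of rows, each a list of 4 numbers: the shift along the tool's x, y, z scaled (see below), then the turn about the tool's z scaled (see below). In form: [[[x, y, z, roll], ...]]. A call has 1 to 12 rows; each row is the pose to reach, as a shift and turn from the pose commanded when the call began, along the tool's axes at that moment, turning the shorter way round; what a row does not reach only later rows make up. The controller multiplies each number of a shift by 400 mm and each number of a turn by 180 degrees. A row lasts 1/12 s, in which the tool goes at most 41.7 mm and 7.16 degrees, less where a joint would pass 70% of its speed; a pose out of reach is approached as far as the arm can. A call with a number of a shift or a turn outside -1 to 1 is refused whole. A call with a gripper value outside its range is refused whole. "jaw" is the closure, from 0 (fully open) to 1 (shut), set as the call begins (left out, the last holds). The fingers move at their own pace and stop on an object; the grip force is fixed at half the most. Time passes only in rows, so rows that repeat a pose let the fingers close. It gives the time, the measured TCP pose, the force, the opening and the grip force at its end, in the units of the state.
- ctrl.get_obs(): the state, without advancing time (a new reading comes with each control period).
- ctrl.camera(name): name is "scene" or "side" or "wrist"; returns (picture, depth): 420x560x3 uint8, red, green, blue; 420x560 float32, m along the optical axis (not along the pixel's ray), 0 where there is no reading.
- ctrl.camera_info(name): a dict with "camera_matrix" (3x3 intrinsics, pixels), "R" (3x3) and "t" (3): a world point X has camera coordinates R X + t; the wrist camera has in their place "T_tool_cam" (4x4, takes a point from camera to tool coordinates, whose origin is the TCP and whose axes are the flange's). Camera axes: x right, y down, z forward; pixel columns grow to the right and rows downward; lengths in m; the calibration is good to about 2 mm. A picture is of the moment at which its call begins: read the wrist's pose just before it. camera_info takes no time and is no camera call.
- ctrl.hand_in(): hands the job in; it is judged then, once.
The state is a dict: "time_s": time; "q": joint angles; "dq": joint speeds; "joint_efforts": joint torques, N m; "eef_pos": TCP position; "eef_rot": TCP orientation; "wrist_force": force on the tool from outside, world axes, zero at the start; "torque": the same for the moment, N m; "opening": opening from 0.0 (shut) to 1.0 (fully open); "grasp_force": force on a finger pad.
Only numpy, scipy, OpenCV 4.12 (cv2) and the standard library are available. Lean on these libraries where they do the work, as an engineer would, in place of code of your own. Each camera call takes 0.05 s, during which the arm holds its last target. There are 200 camera calls.

## Working session

There is one attempt and no reset: what is moved stays moved. The work goes in short steps, Python scripts to look and compute and a tool call to move; the robot and the scene stay as the last step left them, time stands still between calls to the robot, and variables do not carry over. Pictures are saved under pics/ and viewed, at most 10 in all, crops included, and the job is handed in when it is done.

Besides the shell and the picture viewer there is one more tool, called after "Request:" in YAML: its name, and indented under it one key for each argument. drive_tool: Moves the arm, as the interface text tells. Its arguments: {"type":"object","properties":{"plan":{"type":"array"},"jaw":{"type":"number"}},"required":["plan"]}

```bash
ls; mkdir -p pics; cat > h.py <<'E'
import numpy as np, cv2
from bench import ctrl
from scipy.spatial.transform import Rotation as Ro
def tool(o=None):
    o=o or ctrl.get_obs(); w,x,y,z=o["eef_rot"]; T=np.eye(4); T[:3,:3]=Ro.from_quat([x,y,z,w]).as_matrix(); T[:3,3]=o["eef_pos"]; return T
def shot(n,f):
    o=ctrl.get_obs(); p,d=ctrl.camera(n); i=ctrl.camera_info(n)
    if n=="wrist": C=tool(o)@np.array(i["T_tool_cam"])
    else:
        C=np.eye(4); R=np.array(i["R"]); C[:3,:3]=R.T; C[:3,3]=-R.T@np.array(i["t"])
    np.savez("pics/"+f+".npz",p=p,d=d,C=C,K=np.array(i["camera_matrix"]))
    cv2.imwrite("pics/"+f+".png",p[...,::-1]); return p,d,C,np.array(i["camera_matrix"])
def load(f):
    a=np.load("pics/"+f+".npz"); return a["p"],a["d"],a["C"],a["K"]
def ray(C,K,uv):
    v=C[:3,:3]@np.linalg.inv(K)@np.array([uv[0],uv[1],1.]); return C[:3,3],v
def onz(C,K,uv,z):
    o,v=ray(C,K,uv); return o+v*(z-o[2])/v[2]
def cloud(d,C,K):
    v,u=np.mgrid[:d.shape[0],:d.shape[1]]
    c=np.stack([(u-K[0,2])/K[0,0]*d,(v-K[1,2])/K[1,1]*d,d],-1); return c@C[:3,:3].T+C[:3,3]
def proj(C,K,X):
    c=C[:3,:3].T@(np.array(X)-C[:3,3]); q=K@c; return q[:2]/q[2]
E
python3 - <<'E'
from h import *
print(ctrl.get_obs())
for n in("scene","side","wrist"):
    p,d,C,K=shot(n,n+"0"); print(n,C.round(3).tolist(),K.round(1).tolist(),(d>0).mean())
E
```

```text
pics
{'time_s': 0.0, 'q': array([ 1.05669786e+00,  1.81520553e-01,  1.60804167e+00,  3.58455450e-05,
        1.35376405e+00, -2.06282911e-01]), 'dq': array([ 4.83850758e-05,  9.98081865e-04, -2.05366374e-04, -6.27804857e-04,
        8.59155511e-04,  6.96309893e-04]), 'joint_efforts': array([ 1.53877652e-03, -4.44872653e+01, -3.51337159e+01, -1.56909882e-04,
        9.09996772e-03,  5.43859485e-06]), 'eef_pos': array([0.17387867, 0.5474618 , 0.20997942]), 'eef_rot': array([-3.21886758e-04,  1.53304650e-01,  9.88178593e-01, -8.05022081e-04]), 'wrist_force': array([-0.23798901, -0.59348415, -0.02413458]), 'torque': array([-0.04881661,  0.01134543,  0.02376428]), 'grasp_force': 0.0, 'opening': 1.0040893486113742}
scene [[0.442, 0.714, -0.543, 1.07], [0.897, -0.342, 0.28, -0.323], [0.015, -0.611, -0.792, 0.861], [0.0, 0.0, 0.0, 1.0]] [[461.2, 0.0, 276.8], [0.0, 461.2, 212.0], [0.0, 0.0, 1.0]] 0.9957993197278912
side [[0.915, -0.312, 0.255, 0.336], [-0.402, -0.679, 0.614, -0.613], [-0.018, -0.665, -0.747, 0.774], [0.0, 0.0, 0.0, 1.0]] [[403.0, 0.0, 278.7], [0.0, 403.0, 208.1], [0.0, 0.0, 1.0]] 0.9958843537414966
wrist [[0.303, 0.91, 0.284, 0.102], [0.953, -0.289, -0.091, 0.573], [-0.0, 0.298, -0.955, 0.372], [0.0, 0.0, 0.0, 1.0]] [[359.8, 0.0, 280.8], [0.0, 359.8, 211.1], [0.0, 0.0, 1.0]] 0.9959056122448979
```

View pics/scene0.png

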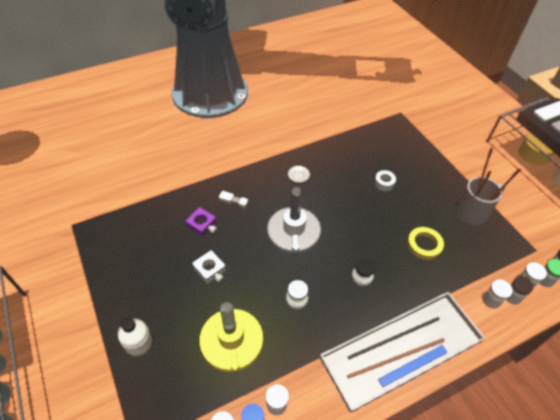

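View pics/side0.png

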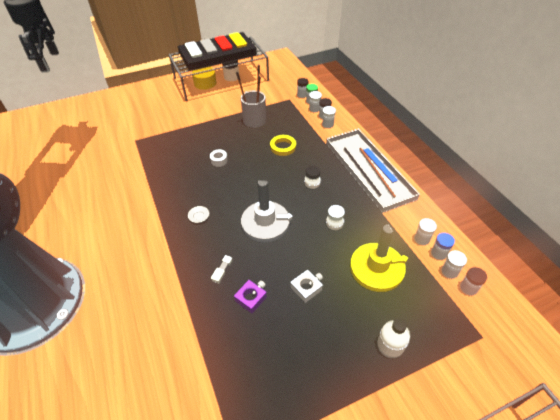

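The scene view shows two stands: grey at (294,225) and yellow at (231,335). The grey one is meant, since the yellow is excluded. It also shows two square collars: aluminium at (209,266) and purple at (201,220), plus a plain ring at (386,180). The aluminium one with the screw head near (219,277) is meant. I'll confirm both in one enlarged crop and measure.

```bash
python3 - <<'E'
from h import *
a=load("scene0")[0]; b=load("side0")[0]
f=lambda p,x0,x1,y0,y1:cv2.resize(p[y0:y1,x0:x1],(400,400),interpolation=cv2.INTER_CUBIC)
cv2.imwrite("pics/crop1.png",np.vstack([np.hstack([f(a,250,350,165,265)]),])[...,::-1]) if 0 else None
t=np.hstack([f(a,180,340,160,320),f(b,210,350,170,310)]); cv2.imwrite("pics/crop1.png",t[...,::-1])
for n,cb,sb in(("scene0",(185,235,235,290),(262,325,180,255)),("side0",(280,330,262,305),(235,300,175,245))):
    p,d,C,K=load(n); P=cloud(d,C,K)
    x0,x1,y0,y1=cb; q=P[y0:y1,x0:x1].reshape(-1,3)
    top=q[(q[:,2]>.02)&(q[:,2]<.03)]; m=q[(q[:,2]>.006)&(q[:,2]<.03)]
    print(n,"collar top n",len(top),"mean",top.mean(0).round(4), cv2.minAreaRect((top[:,:2]*1000).astype(np.float32)))
    x0,x1,y0,y1=sb; q=P[y0:y1,x0:x1].reshape(-1,3)
    for lo,hi in((.012,.021),(.022,.034),(.056,.064),(.07,.14),(.141,.15)):
        s=q[(q[:,2]>lo)&(q[:,2]<hi)]
        if len(s): print(lo,len(s),s.mean(0).round(4),cv2.minEnclosingCircle((s[:,:2]*1000).astype(np.float32)))
E
```

```text
scene0 collar top n 371 mean [ 0.5588 -0.2174  0.0243] ((564.5474853515625, -215.32693481445312), (67.67762756347656, 48.459190368652344), 15.013874053955078)
0.012 1137 [ 0.5559 -0.0151  0.0182] ((511.734375, 14.944503784179688), 104.23110961914062)
0.022 170 [ 0.5754 -0.0232  0.0282] ((552.3099365234375, -12.112058639526367), 59.85387420654297)
0.056 228 [ 0.5531 -0.0133  0.0604] ((548.275146484375, -10.300369262695312), 25.55243682861328)
0.07 203 [ 0.5538 -0.0149  0.1025] ((548.525390625, -9.575682640075684), 12.96316146850586)
0.141 75 [ 0.5477 -0.0123  0.1452] ((547.6109008789062, -11.019692420959473), 12.453065872192383)
side0 collar top n 354 mean [ 0.5581 -0.2183  0.0233] ((564.412109375, -215.83389282226562), (62.08253860473633, 49.80500411987305), 13.86829662322998)
0.012 944 [ 0.5404 -0.0229  0.0174] ((550.5664672851562, -10.690594673156738), 62.1041374206543)
0.022 140 [ 0.5685 -0.0289  0.0278] ((566.5889892578125, -18.9952392578125), 44.081459045410156)
0.056 180 [ 0.5459 -0.0165  0.0596] ((547.2611083984375, -10.282889366149902), 25.102293014526367)
0.07 215 [ 0.5453 -0.018   0.1057] ((547.6202392578125, -12.126603126525879), 12.024001121520996)
0.141 60 [ 0.5468 -0.0125  0.1441] ((547.6714477539062, -10.094388961791992), 11.924042701721191)
```

View pics/crop1.png

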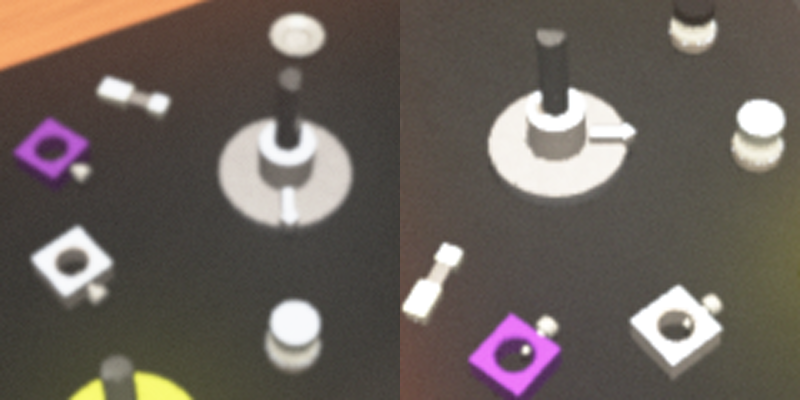

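The crop confirms it: the white aluminium collar (round screw head on its lower right) and the grey stand, with its arrow lug toward (+x, −y). I'll move above the stand for a close view.

Request:
drive_tool:
  plan:
    - [[-0.65,-0.52,0,0],[-0.65,-0.52,0,0],[-0.65,-0.52,0,0],[-0.65,-0.52,0,0],[-0.65,-0.52,0,0],[-0.65,-0.52,0,0],[-0.65,-0.52,0,0],[-0.65,-0.52,0,0],[-0.65,-0.52,0,0]]

```text
time_s: 0.9
eef_pos: [0.3627, 0.2656, 0.211]
eef_rot: [0.001, 0.157, 0.988, -0.001]
wrist_force: [0.2, 0.6, 0.7]
opening: 1.0
grasp_force: 0.0
```

Request:
drive_tool:
  plan:
    - [[-0.66,-0.525,0.05,0.235],[-0.66,-0.525,0.05,0.235],[-0.66,-0.525,0.05,0.235],[-0.66,-0.525,0.05,0.235],[-0.66,-0.525,0.05,0.235],[-0.66,-0.525,0.05,0.235],[-0.66,-0.525,0.05,0.235],[-0.66,-0.525,0.05,0.235],[-0.66,-0.525,0.05,0.235],[-0.66,-0.525,0.05,0.235],[-0.66,-0.525,0.05,0.235]]

```text
time_s: 1.82
eef_pos: [0.5463, -0.0085, 0.1902]
eef_rot: [-0.001, 0.5, 0.866, -0.0]
wrist_force: [-0.6, -0.6, -0.0]
opening: 0.995
grasp_force: 0.0
```

```bash
python3 - <<'E'
from h import *
T=tool(); print(T.round(4).tolist(), ctrl.get_obs()["time_s"])
p,d,C,K=shot("wrist","w1"); P=cloud(d,C,K)
for z in(.018,.06,.145): print(z,proj(C,K,[.5477,-.0105,z]))
for lo,hi in((.022,.034),(.056,.064),(.141,.15)):
    m=((P[...,2]>lo)&(P[...,2]<hi)&(np.hypot(P[...,0]-.5477,P[...,1]+.0105)<.075)); s=P[m]
    if len(s): print(lo,len(s),s.mean(0).round(4),cv2.minEnclosingCircle((s[:,:2]*1000).astype(np.float32)),cv2.minAreaRect((s[:,:2]*1000).astype(np.float32)))
E
```

```text
[[-0.5004, 0.8658, -0.0016, 0.5463], [0.8658, 0.5004, 0.0009, -0.0085], [0.0016, -0.001, -1.0, 0.1902], [0.0, 0.0, 0.0, 1.0]] 1.8167
0.018 [279.31277203 187.08885527]
0.06 [279.1204858  198.69375498]
0.145 [278.51833658 235.0347941 ]
0.022 461 [ 0.5826 -0.019   0.0285] ((567.8232421875, -15.041208267211914), 44.900360107421875) ((570.3175659179688, -7.894767761230469), (37.238975524902344, 89.6096420288086), 70.75952911376953)
0.056 1549 [ 0.5464 -0.0014  0.0589] ((549.2255249023438, -6.900808334350586), 24.98792839050293) ((548.2830200195312, -4.625101089477539), (49.193504333496094, 45.05866241455078), 26.00418472290039)
0.141 889 [ 0.548  -0.0082  0.1436] ((549.2471313476562, -7.286390781402588), 12.110274314880371) ((547.9165649414062, -9.488517761230469), (17.936113357543945, 23.946575164794922), 59.472103118896484)
```

View pics/w1.png

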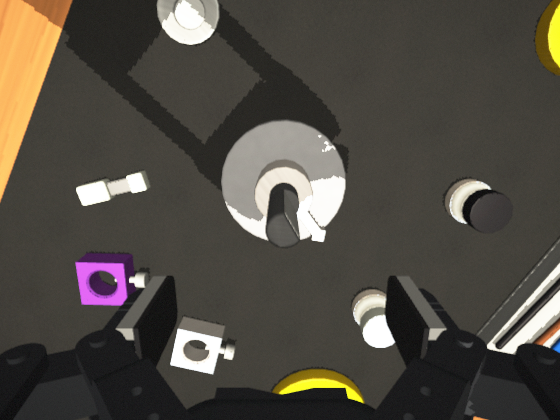

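The wrist view shows the shaft top at (283,235) with its lit flat facing lower right, and the lug toward (318,236). The aluminium collar is at (198,348) with its screw head at (230,350). Next I'll fit the flat, lug and axis.

```bash
cat > fit.py <<'E'
from h import *
from scipy.optimize import least_squares
def circ(s,r):
    return least_squares(lambda c:np.hypot(*(s[:,:2]-c).T)-r,s[:,:2].mean(0),loss="soft_l1",f_scale=.001).x
def stand(f):
    p,d,C,K=load(f); P=cloud(d,C,K)
    h=np.hypot(P[...,0]-.548,P[...,1]+.009)
    top=P[(P[...,2]>.141)&(P[...,2]<.15)&(h<.03)]; a=np.array(cv2.minEnclosingCircle((top[:,:2]*1000).astype(np.float32))[0])/1000
    print(f,"axis",a.round(4),"rect",cv2.minAreaRect((top[:,:2]*1000).astype(np.float32)),"zmed",np.median(top[:,2]))
    sh=P[(P[...,2]>.09)&(P[...,2]<.138)&(h<.03)]
    r=np.hypot(*(sh[:,:2]-a).T); ang=np.degrees(np.arctan2(*(sh[:,:2]-a).T[::-1]))
    fl=sh[r<.0108]
    if len(fl)>20:
        q=fl[:,:2]; m=np.median(q,0); u=np.linalg.svd(q-m)[2][1]; u*=np.sign(u@(m-a)); print("flat n",len(fl),"dir",np.degrees(np.arctan2(u[1],u[0])),"dist",u@(m-a))
    rd=sh[r>=.0108]
    base=P[(P[...,2]>.014)&(P[...,2]<.0205)&(h<.075)]
    hc=P[(P[...,2]>.057)&(P[...,2]<.063)&(h<.03)]
    hh=circ(hc[np.hypot(*(hc[:,:2]-a).T)>.0235],.025); print("housing",hh.round(4))
    lg=P[(P[...,2]>.0265)&(P[...,2]<.0335)&(np.hypot(P[...,0]-a[0],P[...,1]-a[1])>.029)&(h<.075)]
    m=np.median(lg[:,:2],0); v=lg[:,:2]-a; print("lug",len(lg),"dir",np.degrees(np.arctan2(*(m-a)[::-1])),"rmax",np.hypot(*v.T).max(), cv2.minAreaRect((lg[:,:2]*1000).astype(np.float32)))
def collar(f,c):
    p,d,C,K=load(f); P=cloud(d,C,K); h=np.hypot(P[...,0]-c[0],P[...,1]-c[1])
    t=P[(P[...,2]>.0215)&(P[...,2]<.028)&(h<.037)]
    r=cv2.minAreaRect((t[:,:2]*1000).astype(np.float32)); print(f,"collar",len(t),r,np.median(t[:,2]))
    s=P[(P[...,2]>.008)&(P[...,2]<.0235)&(h>.036)&(h<.05)]
    if len(s): m=s[:,:2].mean(0); print(" screw",m.round(4),len(s),np.degrees(np.arctan2(m[1]-r[0][1]/1000,m[0]-r[0][0]/1000)))
E
python3 - <<'E'
from fit import *
stand("w1"); collar("w1",(.556,-.219)); stand("scene0"); stand("side0"); collar("scene0",(.556,-.219)); collar("side0",(.556,-.219))
E
```

```text
w1 axis [ 0.5492 -0.0073] rect ((547.9165649414062, -9.488517761230469), (17.936113357543945, 23.946575164794922), 59.472103118896484) zmed 0.14371356151920034
flat n 217 dir 59.17718603509241 dist 0.006229694943709854
housing [ 0.5495 -0.008 ]
lug 343 dir -23.38630290963142 rmax 0.06502985479098905 ((593.9580688476562, -28.12033462524414), (15.208895683288574, 31.67563819885254), 72.6271743774414)
w1 collar 1121 ((559.4813232421875, -214.92550659179688), (48.109100341796875, 49.59095764160156), 15.364469528198242) 0.02283239534092213
 screw [ 0.5887 -0.1984] 171 29.48747159600276
scene0 axis [ 0.5476 -0.011 ] rect ((547.2459106445312, -12.117975234985352), (16.402816772460938, 24.418973922729492), 60.92039108276367) zmed 0.1454464504164521
flat n 87 dir -46.32322880990259 dist 0.009819618086465285
housing [ 0.5472 -0.0109]
lug 64 dir -22.230953406187542 rmax 0.06458481903584361 ((590.465087890625, -30.36374282836914), (13.200238227844238, 35.028404235839844), 71.55396270751953)
side0 axis [ 0.5477 -0.0101] rect ((546.4520874023438, -12.423490524291992), (17.557952880859375, 22.599275588989258), 64.54314422607422) zmed 0.14406174340495997
flat n 63 dir -120.22603922465005 dist 0.009830192793090668
housing [ 0.5475 -0.0096]
lug 52 dir -25.084214272380677 rmax 0.0649653558465784 ((591.4759521484375, -29.27950668334961), (14.39400577545166, 33.78595733642578), 58.83635330200195)
scene0 collar 330 ((561.5892944335938, -216.03587341308594), (60.26996994018555, 48.32046890258789), 14.333279609680176) 0.024434432226188796
 screw [ 0.593 -0.209] 39 12.70191398113621
side0 collar 327 ((558.3934326171875, -217.31182861328125), (48.9422492980957, 49.23721694946289), 15.972614288330078) 0.023506801309715497
 screw [ 0.5936 -0.2085] 23 14.019431441248114
```

Request:
drive_tool:
  plan:
    - [[0,0,0,-0.163],[0,0,0,-0.163],[0,0,0,-0.163],[0,0,0,-0.163],[0,0,0,-0.163],[0,0,0,-0.163]]

```text
time_s: 2.37
eef_pos: [0.5464, -0.0075, 0.1912]
eef_rot: [0.0, 0.264, 0.964, 0.0]
wrist_force: [0.1, 0.6, 0.8]
opening: 1.005
grasp_force: 0.0
```

```bash
cat >> fit.py <<'E'
def togo(x,y,z=None,yaw=None):
    T=tool(); d=np.array([x,y,T[2,3] if z is None else z])-T[:3,3]; v=T[:3,:3].T@d/.4
    yw=np.degrees(np.arctan2(T[1,1],T[0,1])); print("yaw now",yw.round(2),"shift",v.round(4),"roll",None if yaw is None else round((yw-yaw)/180,4))
E
python3 - <<'E'
from fit import *
print(tool().round(4)[:,3]); shot("wrist","w2"); stand("w2"); 
from fit import togo
togo(.5485,-.009,.1,59.3)
C=load("w2")[2]
print("hand-eye",(np.linalg.inv(tool())@C).round(4).tolist())
E
```

```text
[ 0.5464 -0.0075  0.1912  1.    ]
w2 axis [ 0.5495 -0.0069] rect ((548.0245361328125, -9.469295501708984), (17.61942481994629, 24.26671600341797), 59.82524871826172) zmed 0.14372477559515054
housing [ 0.5501 -0.0073]
lug 78 dir -21.071552660887487 rmax 0.06601089172838244 ((603.3017578125, -28.039926528930664), (8.748239517211914, 17.167802810668945), 32.88078689575195)
yaw now 59.3 shift [-5.800e-03 -1.000e-04  2.279e-01] roll -0.0
hand-eye [[0.0012, -0.9545, -0.2981, 0.0769], [1.0, 0.0008, 0.0016, 0.002], [-0.0013, -0.2981, 0.9545, -0.162], [0.0, 0.0, 0.0, 1.0]]
```

Request:
drive_tool:
  plan:
    - [[-0.0065,-0.007,0.08,0],[-0.0065,-0.007,0.15,0],[-0.0065,-0.007,0.2,0],[-0.0065,-0.007,0.225,0],[-0.0065,-0.007,0.225,0],[-0.0065,-0.007,0.225,0]]
  jaw: 0.6

```text
time_s: 2.92
eef_pos: [0.5478, -0.0126, 0.1012]
eef_rot: [-0.0, 0.264, 0.964, 0.0]
wrist_force: [0.2, -0.3, 0.7]
opening: 0.4
grasp_force: 0.0
```

Request:
drive_tool:
  plan:
    - [[0,0,0,0],[0,0,0,0],[0,0,0,0],[0,0,0,0],[0,0,0,0],[0,0,0,0]]
  jaw: 0.74

```text
time_s: 3.42
eef_pos: [0.5479, -0.0129, 0.1012]
eef_rot: [0.0, 0.264, 0.965, 0.0]
wrist_force: [-0.1, -0.3, -0.4]
opening: 0.262
grasp_force: 0.0
```

```bash
python3 - <<'E'
from fit import *
o=ctrl.get_obs(); print(o["wrist_force"],o["torque"],o["opening"],o["grasp_force"]); print(tool().round(4)[:,3]); shot("wrist","w3")
E
```

```text
[-0.05581259 -0.3377304  -0.42693377] [-0.03975152 -0.00504926  0.02611104] 0.2621576615310696 0.0
[ 0.5479 -0.0129  0.1012  1.    ]
```

View pics/w3.png

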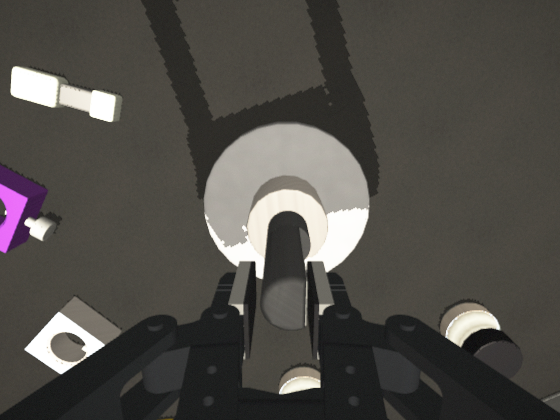

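The shaft (x≈262–307 px) sits between the pads (inner faces ≈250 and 316), almost centred, with the flat on the right pad's side. I'll close.

Request:
drive_tool:
  plan:
    - [[0,0,0,0],[0,0,0,0],[0,0,0,0],[0,0,0,0],[0,0,0,0],[0,0,0,0]]
  jaw: 1

```text
time_s: 3.97
eef_pos: [0.5484, -0.012, 0.1013]
eef_rot: [0.001, 0.264, 0.965, 0.001]
wrist_force: [1.3, 4.8, 2.6]
opening: 0.192
grasp_force: 59.2
```

```bash
python3 - <<'E'
from fit import *
o=ctrl.get_obs(); T=tool(); f=T[:3,:3].T@o["wrist_force"]; print("tool force",f.round(2),(T[:3,:3].T@o["torque"]).round(3),o["opening"],o["grasp_force"]); print(T.round(4)[:,3])
E
```

```text
tool force [ 1.36  4.79 -2.6 ] [-0.615  0.198  0.079] 0.19182989782092208 59.19416269229259
[ 0.5484 -0.012   0.1013  1.    ]
```

Request:
drive_tool:
  plan:
    - [[0.001,0.002,0,0.038],[0.002,0.002,0,0.077],[0.003,0.002,0,0.115],[0.004,0.002,0,0.153],[0.005,0.002,0,0.191],[0.006,0.002,0,0.23],[0.007,0.002,0,0.268],[0.0075,0.003,0,0.306],[0.008,0.003,0,0.344],[0.009,0.004,0,0.383],[0.0095,0.005,0,0.421],[0.0105,0.0055,0,0.459]]

```text
time_s: 4.97
eef_pos: [0.5458, -0.0088, 0.1013]
eef_rot: [0.0, 0.836, 0.548, 0.0]
wrist_force: [2.0, 0.8, 1.1]
opening: 0.195
grasp_force: 59.0
```

Request:
drive_tool:
  plan:
    - [[0,0,0,0],[0,0,0,0]]

```text
time_s: 5.13
eef_pos: [0.5458, -0.0089, 0.1013]
eef_rot: [0.0, 0.834, 0.552, 0.0]
wrist_force: [1.7, 1.3, 2.9]
opening: 0.19
grasp_force: 59.0
```

```bash
python3 - <<'E'
from fit import *
o=ctrl.get_obs(); T=tool(); f=T[:3,:3].T@o["wrist_force"]; print("tool force",f.round(2),(T[:3,:3].T@o["torque"]).round(3),o["opening"],o["grasp_force"]); print(T.round(4)[:,3]); togo(.5,0)
shot("wrist","w4");stand("w4");shot("scene","s4");stand("s4")
E
```

```text
tool force [ 1.8   1.05 -2.9 ] [-0.002  0.236  0.041] 0.189502285742274 59.045668967301026
[ 0.5458 -0.0089  0.1013  1.    ]
yaw now -23.02 shift [-2.430e-02 -1.141e-01 -1.000e-04] roll None
w4 axis [ 0.5489 -0.0008] rect ((546.8566284179688, -5.911998748779297), (24.638153076171875, 43.592708587646484), 68.37872314453125) zmed 0.1438537578323208
flat n 1756 dir 81.52705335083353 dist 0.005066813483160006
housing [ 0.5489 -0.0029]
lug 795 dir -29.502941799959217 rmax 0.06849767363508812 ((592.1337280273438, -25.467119216918945), (15.621687889099121, 37.485015869140625), 62.99971389770508)
s4 axis [ 0.5488 -0.0152] rect ((549.1627807617188, -19.834697723388672), (35.33721160888672, 12.008939743041992), 4.653393268585205) zmed 0.14448153336291286
flat n 79 dir -21.22359335693494 dist 0.0027822738143485548
housing [ 0.5479 -0.0129]
lug 60 dir -18.238211237052646 rmax 0.06207869834558441 ((591.3729248046875, -30.83626365661621), (12.944487571716309, 33.34538269042969), 72.00935363769531)
```

View pics/w4.png

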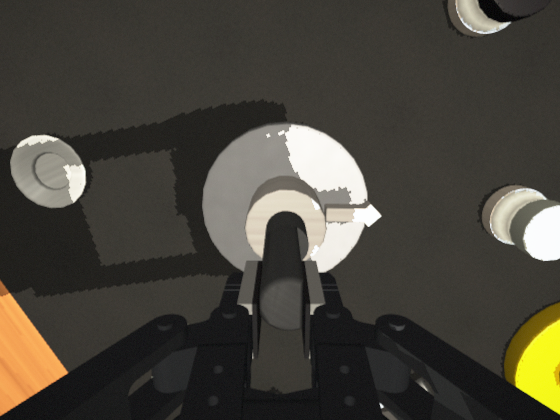

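```bash
cat > lug.py <<'E'
from h import *
def lug(f,ax,th=-23):
    p,d,C,K=load(f); P=cloud(d,C,K); c,s=np.cos(np.radians(th)),np.sin(np.radians(th))
    X=(P[...,0]-ax[0])*c+(P[...,1]-ax[1])*s; Y=-(P[...,0]-ax[0])*s+(P[...,1]-ax[1])*c
    m=(P[...,2]>.0275)&(P[...,2]<.0335)&(X>.03)&(X<.07)&(abs(Y)<.02)
    x,y=X[m]*1000,Y[m]*1000; M=[]
    for a in range(30,68,3):
        k=(x>=a)&(x<a+3)
        if k.sum()>5: M.append((a+1.5,(y[k].min()+y[k].max())/2,y[k].max()-y[k].min()))
    M=np.array(M); print(f,M.round(1).tolist()); g=np.polyfit(M[:,0],M[:,1],1); print(" dir",th+np.degrees(np.arctan(g[0])),"offset at axis",g[1], "dir thru axis",th+np.degrees(np.mean(M[:,1]/M[:,0])))
E
python3 - <<'E'
from lug import *
for f,a in(("w1",(.5495,-.0078)),("w4",(.5489,-.0075)),("scene0",(.5475,-.0107)),("side0",(.5475,-.0100)),("s4",(.5475,-.0107))): lug(f,a)
p=load("w4")[0]; cv2.imwrite("pics/c4.png",cv2.resize(p[160:260,240:400],(800,500),interpolation=cv2.INTER_CUBIC)[...,::-1])
E
```

```text
w1 [[34.5, 0.1, 9.5], [37.5, -0.2, 9.8], [40.5, -0.4, 9.6], [43.5, -0.3, 9.7], [46.5, -0.4, 9.7], [49.5, -0.4, 9.5], [52.5, -0.7, 9.1], [55.5, -0.4, 15.1], [58.5, -0.7, 14.7], [61.5, -0.0, 9.7], [64.5, -0.4, 4.1]]
 dir -23.50892009033569 offset at axis 0.09022313226800421 dir thru axis -23.395014790536276
w4 [[31.5, 0.4, 9.5], [34.5, 0.2, 9.7], [37.5, 0.2, 9.4], [40.5, 0.1, 9.8], [43.5, 0.2, 9.5], [46.5, -0.2, 10.3], [49.5, -0.4, 10.3], [52.5, -0.6, 9.5], [55.5, -0.2, 13.6], [58.5, -0.4, 15.6], [61.5, -0.2, 11.3], [64.5, -1.0, 6.0]]
 dir -24.899334839662405 offset at axis 1.4153144889519578 dir thru axis -23.12460696991464
scene0 [[46.5, 1.4, 6.6], [52.5, -0.2, 8.7], [55.5, -0.5, 13.0], [58.5, -0.6, 12.9], [61.5, 0.0, 6.4]]
 dir -28.82359604081326 offset at axis 5.615179848443862 dir thru axis -22.924290219994653
side0 [[49.5, -0.9, 7.8]]
 dir -23.508799270846215 offset at axis -0.4395825691263429 dir thru axis -24.017625291250795
s4 [[43.5, -0.6, 6.7], [46.5, 0.4, 8.6], [52.5, -0.3, 8.5], [55.5, -1.5, 10.9], [58.5, -0.7, 12.7]]
 dir -26.33287230787267 offset at axis 2.4613477006157494 dir thru axis -23.555848275597757lug.py:10: RankWarning: Polyfit may be poorly conditioned
  M=np.array(M); print(f,M.round(1).tolist()); g=np.polyfit(M[:,0],M[:,1],1); print(" dir",th+np.degrees(np.arctan(g[0])),"offset at axis",g[1], "dir thru axis",th+np.degrees(np.mean(M[:,1]/M[:,0])))
```

View pics/c4.png

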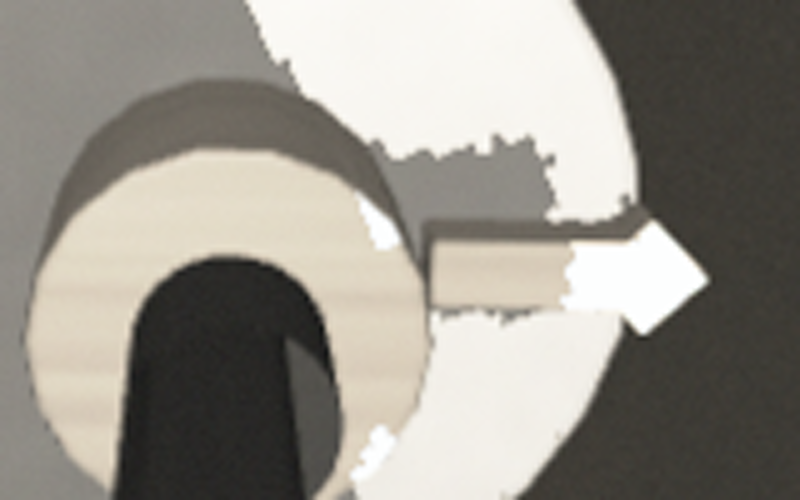

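The crop shows the lug pointing straight right in the tool frame, with its tip at crop (708,280). The shaft's flat faces the same way. I'll add a half-degree trim, release, rise and check.

Request:
drive_tool:
  plan:
    - [[0,0,0,0.003],[0,0,0,0.003],[0,0,0,0.003]]

```text
time_s: 5.48
eef_pos: [0.5458, -0.0089, 0.1013]
eef_rot: [0.0, 0.837, 0.547, 0.0]
wrist_force: [2.6, 2.5, 4.4]
opening: 0.192
grasp_force: 59.4
```

Request:
drive_tool:
  plan:
    - [[0,0,0,0],[0,0,0,0],[0,0,0,0],[0,0,0,0],[0,0,-0.06,0],[0,0,-0.14,0],[0,0,-0.225,0],[0,0,-0.225,0],[0,0,-0.225,0]]
  jaw: 0

```text
time_s: 6.23
eef_pos: [0.5467, -0.0092, 0.1932]
eef_rot: [0.002, 0.837, 0.546, 0.002]
wrist_force: [-0.2, -0.2, -0.6]
opening: 0.999
grasp_force: 0.0
```

```bash
python3 - <<'E'
from fit import *
from lug import lug
print(tool().round(4)[:,3]); shot("wrist","w5");stand("w5");lug("w5",(.5492,-.0075)); shot("scene","s5");stand("s5")
togo(.559,-.216,.19,105.2)
E
```

```text
[ 0.5467 -0.0092  0.1932  1.    ]
w5 axis [ 0.5493 -0.0068] rect ((546.4310302734375, -5.60316276550293), (23.93687629699707, 17.595277786254883), 66.70215606689453) zmed 0.1436745758616021
housing [ 0.549  -0.0075]
lug 433 dir -23.74251503529438 rmax 0.06545527865853162 ((592.5908203125, -25.31668472290039), (15.24141788482666, 36.77217102050781), 60.781314849853516)
w5 [[31.5, 0.0, 9.7], [34.5, -0.1, 9.5], [37.5, -0.2, 9.7], [40.5, -0.3, 9.6], [43.5, -0.4, 9.5], [46.5, -0.4, 9.6], [49.5, -0.4, 9.5], [52.5, -0.4, 9.7], [55.5, -0.4, 13.2], [58.5, -0.6, 15.4], [61.5, -0.6, 9.7], [64.5, -0.5, 3.8]]
 dir -23.980218133723692 offset at axis 0.4591953703901079 dir thru axis -23.40176692279894
s5 axis [ 0.547  -0.0095] rect ((545.3248901367188, -8.648244857788086), (20.504091262817383, 17.34568977355957), 62.22917175292969) zmed 0.1448123959348932
flat n 127 dir -24.483415850579398 dist 0.0053435946065294605
housing [ 0.5464 -0.0094]
lug 67 dir -23.562830895338955 rmax 0.06468937216176691 ((590.400390625, -28.779390335083008), (12.988819122314453, 34.508548736572266), 63.29069137573242)
yaw now -23.76 shift [-4.597e-01  2.419e-01 -2.000e-04] roll -0.7164
```

Request:
drive_tool:
  plan:
    - [[-0.46,0.235,0,0.283],[-0.46,0.235,0,0.283],[-0.46,0.235,0,0.283],[-0.46,0.235,0,0.283],[-0.46,0.235,0,0.283],[-0.46,0.235,0.1,0.283],[-0.46,0.235,0.2,0.283],[-0.46,0.235,0.23,0.283],[-0.46,0.235,0.23,0.283],[-0.46,0.235,0.23,0.283],[-0.46,0.235,0.23,0.283]]
  jaw: 0

```text
time_s: 7.25
eef_pos: [0.5584, -0.2152, 0.1008]
eef_rot: [0.001, 0.991, 0.135, 0.001]
wrist_force: [0.6, -0.2, 1.5]
opening: 0.999
grasp_force: 0.0
```

```bash
python3 - <<'E'
from fit import *
print(tool().round(4)[:,3]); p,d,C,K=shot("wrist","w6");collar("w6",(.558,-.216)); collar("s5",(.558,-.216))
# bore centre: dark hole contour on white top
P=cloud(d,C,K)
h=np.hypot(P[...,0]-.558,P[...,1]+.216)
for n in("w6","s5"):
    p,d,C,K=load(n);P=cloud(d,C,K); h=np.hypot(P[...,0]-.558,P[...,1]+.216)
    t=P[(abs(P[...,2]-np.median(P[(P[...,2]>.0215)&(P[...,2]<.028)&(h<.03)][:,2]))<.0012)&(h<.033)]
    print(n,len(t),cv2.minAreaRect((t[:,:2]*1000).astype(np.float32)))
# purple position from s5
p,d,C,K=load("scene0");P=cloud(d,C,K); q=p.astype(int); m=(q[...,0]>q[...,1]+50)&(q[...,2]>q[...,1]+50)&(P[...,2]>.018)&(P[...,2]<.03); print("purple",P[m].mean(0))
togo(.558,-.216,.03,-74.7)
E
```

```text
[ 0.5584 -0.2152  0.1008  1.    ]
w6 collar 3124 ((559.2907104492188, -214.80551147460938), (48.51885223388672, 48.14942169189453), 15.293601036071777) 0.02295815101423207
 screw [ 0.596  -0.2046] 271 15.516281752711214
s5 collar 343 ((560.8146362304688, -216.0645751953125), (57.30336380004883, 48.69840621948242), 16.155609130859375) 0.024596427823379008
 screw [ 0.5958 -0.2078] 27 13.244714749991742
w6 2907 ((559.218505859375, -214.86705017089844), (48.53810119628906, 48.12158203125), 15.029983520507812)
s5 200 ((557.2545166015625, -217.2873992919922), (49.552371978759766, 48.150814056396484), 15.79419231414795)
purple [ 0.43930798 -0.19151405  0.02437915]
yaw now -74.52 shift [-0.0028  0.0002  0.1785] roll 0.001
```

View pics/w6.png

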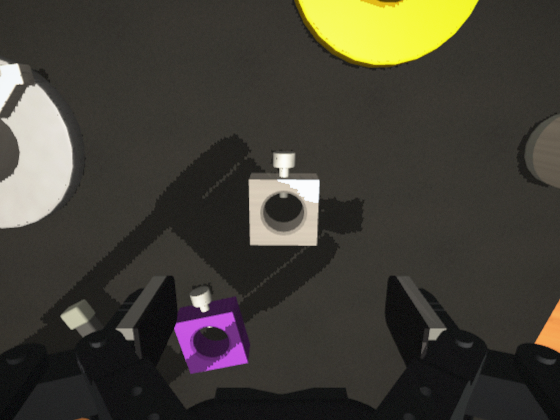

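The view shows the aluminium collar at (284,212) with its screw head at (284,160). The purple one at (211,335) is clear of the fingers. I'll lower and grasp.

Request:
drive_tool:
  plan:
    - [[0.001,0.004,0.06,0.0015],[0.001,0.004,0.12,0.0015],[0.001,0.004,0.18,0.0015],[0.001,0.004,0.22,0.0015],[0.001,0.004,0.24,0.0015],[0.001,0.004,0.247,0.0015],[0.001,0.004,0.247,0.0015],[0.001,0.004,0.247,0.0015]]
  jaw: 0

```text
time_s: 7.97
eef_pos: [0.5593, -0.2172, 0.0019]
eef_rot: [0.001, 0.991, 0.131, 0.001]
wrist_force: [0.1, 0.5, 0.2]
opening: 0.998
grasp_force: 0.0
```

Request:
drive_tool:
  plan:
    - [[0,0,0,0],[0,0,0,0],[0,0,0,0],[0,0,0,0],[0,0,0,0],[0,0,0,0],[0,0,0,0],[0,0,0,0]]
  jaw: 1

```text
time_s: 8.63
eef_pos: [0.5583, -0.2167, 0.0007]
eef_rot: [0.0, 0.991, 0.131, 0.0]
wrist_force: [-1.0, -0.3, -0.0]
opening: 0.0
grasp_force: 0.0
```

```bash
python3 - <<'E'
from fit import *
o=ctrl.get_obs(); T=tool(); print("F",(T[:3,:3].T@o["wrist_force"]).round(2),(T[:3,:3].T@o["torque"]).round(3)); print(T.round(4)[:,3]); p,d,C,K=shot("wrist","w7"); togo(.5492,-.0089,.21,-113.6)
E
```

```text
F [-1.01  0.05  0.05] [ 0.021  0.025 -0.004]
[ 5.583e-01 -2.167e-01  7.000e-04  1.000e+00]
yaw now -74.97 shift [ 0.1137 -0.5068 -0.5247] roll 0.2146
```

View pics/w7.png

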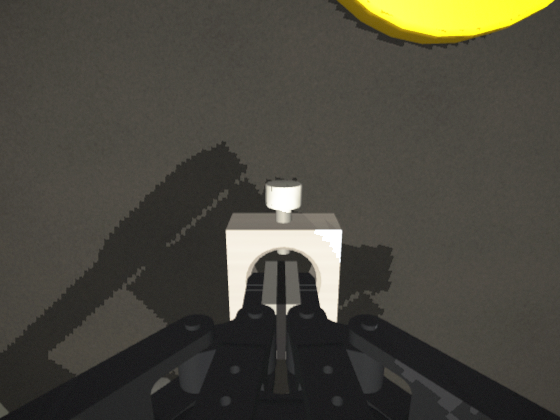

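The fingers are shut (opening 0) and the collar is not between them. I'll measure where the collar and the fingertips are.

```bash
python3 - <<'E'
from fit import *
p,d,C,K=load("w7");P=cloud(d,C,K); 
h=np.hypot(P[...,0]-.56,P[...,1]+.216); t=P[(P[...,2]>.0215)&(P[...,2]<.027)&(h<.05)]
print(cv2.minAreaRect((t[:,:2]*1000).astype(np.float32)))
s=P[(P[...,2]>.021)&(P[...,2]<.0255)&(h<.05)]
T=tool(); Q=(s-T[:3,3])@T[:3,:3]; print("collar in tool: x",Q[:,0].min(),np.percentile(Q[:,0],[1,99]),"y",np.percentile(Q[:,1],[1,99]))
for uv in((270,265),(282,270),(293,265),(270,300),(282,262),(282,240),(240,300),(330,300),(250,270)):
    X=P[uv[1],uv[0]]; print(uv,X.round(4),((X-T[:3,3])@T[:3,:3]).round(4),p[uv[1],uv[0]])
print(proj(C,K,T[:3,3]))
shot("side","sd7");shot("scene","s7");collar("sd7",(.558,-.216));collar("s7",(.558,-.216))
E
```

```text
((561.517578125, -214.94754028320312), (45.26488494873047, 48.279781341552734), 14.813843727111816)
collar in tool: x -0.018757652676633298 [-0.01537213  0.02611477] y [-0.02426632  0.02319429]
(270, 265) [ 0.5682 -0.2076  0.0278] [ 0.0124 -0.0059 -0.0277] [102 100  95]
(282, 270) [ 0.5693 -0.2124  0.032 ] [ 0.0122 -0.001  -0.0319] [26 29 27]
(293, 265) [ 0.5704 -0.2168  0.0273] [ 0.0121  0.0036 -0.0272] [103 101  95]
(270, 300) [ 0.5685 -0.2083  0.0549] [ 0.0124 -0.0051 -0.0548] [103 101  95]
(282, 262) [ 0.5693 -0.2124  0.0246] [ 0.0122 -0.0009 -0.0245] [27 25 26]
(282, 240) [ 0.5784 -0.21    0.0231] [ 0.0215 -0.0009 -0.023 ] [246 239 227]
(240, 300) [ 0.5465 -0.1995  0.0236] [-0.0065 -0.0193 -0.0235] [244 238 226]
(330, 300) [ 0.5561 -0.2379  0.0225] [-0.0072  0.0203 -0.0224] [244 238 225]
(250, 270) [ 0.5605 -0.2004  0.0211] [ 0.0067 -0.0148 -0.021 ] [193 183 168]
[283.69817681 263.09127536]
sd7 collar 193 ((556.1560668945312, -218.48651123046875), (43.725643157958984, 49.7401123046875), 15.089872360229492) 0.023615221249635443
 screw [ 0.5928 -0.2025] 1 23.561468767824323
s7 collar 220 ((566.6709594726562, -217.5679168701172), (55.712318420410156, 43.250511169433594), 89.0770034790039) 0.02463273559989787
 screw [ 0.5959 -0.2084] 27 17.462556821815998
```

```bash
python3 - <<'E'
from fit import *
# lowest finger points in tool frame, for open (w6,w1), nearly shut (w3,w4), shut (w7)
i=np.linalg.inv
for f in("w1","w6","w3","w4","w7"):
    p,d,C,K=load(f); H=np.array(ctrl.camera_info("wrist")["T_tool_cam"]); Q=cloud(d,H,K)
    for lo,hi in((-.06,-.002),(.002,.06)):
        m=(Q[...,0]>-.02)&(Q[...,0]<.016)&(Q[...,1]>lo)&(Q[...,1]<hi)&(Q[...,2]>-.09)&(Q[...,2]<.03)&(d>0)&(p.max(-1)<140)
        s=Q[m]
        if f=="w7": s=s[s[:,2]<-.0235]
        print(f,m.sum(),"z pct",np.percentile(s[:,2],[50,95,99,100]).round(4),"x max",s[:,0].max().round(4),"y",np.percentile(s[:,1],[1,99]).round(4))
o=ctrl.get_obs(); print(o["eef_pos"],o["q"])
E
```

```text
w1 7433 z pct [-0.073  -0.0399 -0.0349 -0.0321] x max 0.0153 y [-0.0597 -0.041 ]
w1 8628 z pct [-0.0787 -0.0408 -0.0354 -0.0319] x max 0.0156 y [0.0376 0.0598]
w6 7480 z pct [-0.0726 -0.0401 -0.0349 -0.0318] x max 0.0154 y [-0.0598 -0.041 ]
w6 8721 z pct [-0.0787 -0.0407 -0.0351 -0.0317] x max 0.0158 y [0.0377 0.0599]
w3 12829 z pct [-0.0736 -0.0242  0.0137  0.0299] x max 0.016 y [-0.0522 -0.0024]
w3 12823 z pct [-0.0736 -0.0174  0.018   0.0298] x max 0.0158 y [0.0024 0.0488]
w4 12971 z pct [-0.0735 -0.0218  0.0156  0.03  ] x max 0.0158 y [-0.051  -0.0024]
w4 12413 z pct [-0.0741 -0.0207  0.0177  0.03  ] x max 0.0159 y [0.0024 0.0474]
w7 15226 z pct [-0.0756 -0.0393 -0.0283 -0.0237] x max 0.0159 y [-0.0476 -0.0023]
w7 14099 z pct [-0.0762 -0.0424 -0.0297 -0.0238] x max 0.016 y [0.0022 0.0442]
[ 5.57521532e-01 -2.16260102e-01 -3.44960394e-04] [-5.68329102e-01  4.96895638e-01  1.67012754e+00  2.65263980e-05
  9.75544842e-01  7.40063712e-01]
```

The fingertips actually end about 24 mm behind the reported TCP when shut and about 32 mm when open. They closed just above the collar without touching it, and it hasn't moved. I'll open, go about 22 mm lower, and watch the force.

Request:
drive_tool:
  plan:
    - [[0,0,-0.02,0],[0,0,-0.02,0],[0,0,-0.02,0],[0,0,-0.02,0],[0,0,-0.02,0],[0,0,-0.02,0],[0,0,-0.02,0],[0,0,-0.02,0]]
  jaw: 0

```text
time_s: 9.45
eef_pos: [0.5579, -0.2165, 0.008]
eef_rot: [-0.0, 0.991, 0.131, -0.0]
wrist_force: [-0.1, 0.4, -0.1]
opening: 0.999
grasp_force: 0.0
```

Request:
drive_tool:
  plan:
    - [[0.004,0,0.02,0],[0.004,0,0.04,0],[0.004,0,0.055,0],[0.004,0,0.065,0],[0.004,0,0.07,0],[0.004,0,0.075,0],[0.004,0,0.075,0],[0.004,0,0.075,0]]

```text
time_s: 10.12
eef_pos: [0.5596, -0.2162, -0.0219]
eef_rot: [0.0, 0.991, 0.131, -0.0]
wrist_force: [0.0, 0.1, -0.7]
opening: 0.997
grasp_force: 0.0
```

Request:
drive_tool:
  plan:
    - [[0,0,0,0],[0,0,0,0],[0,0,0,0],[0,0,0,0],[0,0,0,0],[0,0,0,0]]
  jaw: 1

```text
time_s: 10.62
eef_pos: [0.56, -0.2165, -0.0213]
eef_rot: [0.0, 0.991, 0.131, 0.0]
wrist_force: [0.3, 0.2, 5.0]
opening: 0.551
grasp_force: 62.5
```

Request:
drive_tool:
  plan:
    - [[0,0,-0.05,0],[0,0,-0.12,0],[0,0,-0.2,0],[0,0,-0.28,0],[0,0,-0.36,0],[0,0,-0.42,0],[0,0,-0.44,0],[0,0,-0.44,0],[0,0,-0.44,0]]

```text
time_s: 11.37
eef_pos: [0.5589, -0.2158, 0.1528]
eef_rot: [-0.0, 0.991, 0.131, -0.001]
wrist_force: [0.1, 1.2, -1.9]
opening: 0.55
grasp_force: 62.0
```

```bash
cat > grip.py <<'E'
from fit import *
def grip(f):
    """collar pose in tool frame from the wrist view: top-face plane, front corners, bore"""
    p,d,C,K=load(f); Q=cloud(d,np.array(ctrl.camera_info("wrist")["T_tool_cam"]),K)
    m=(abs(Q[...,0])<.035)&(abs(Q[...,1])<.03)&(Q[...,2]>-.055)&(Q[...,2]<-.036)&(p.min(-1)>90)
    s=Q[m]; zt=np.median(s[:,2]); s=s[abs(s[:,2]-zt)<.003]
    A=np.c_[s[:,:2],np.ones(len(s))]; g=np.linalg.lstsq(A,s[:,2],rcond=None)[0]
    print(f,len(s),"top z",zt.round(4),"slope x,y deg",np.degrees(g[:2]).round(2),"z at 0",g[2].round(4),"x",np.percentile(s[:,0],[.5,99.5]).round(4),"y",np.percentile(s[:,1],[.5,99.5]).round(4))
    e=[(y,np.percentile(s[abs(s[:,1]-y)<.002][:,0],98)) for y in np.arange(-.02,.021,.004) if (abs(s[:,1]-y)<.002).sum()>5]
    e=np.array(e); k=np.polyfit(e[:,0],e[:,1],1); print(" front edge x at y=0",k[1].round(4),"yaw deg",np.degrees(k[0]).round(2))
E
python3 - <<'E'
from grip import *
o=ctrl.get_obs(); T=tool(o); print("F",(T[:3,:3].T@o["wrist_force"]).round(2),(T[:3,:3].T@o["torque"]).round(3),o["opening"],T[:3,3])
shot("wrist","w8"); grip("w8"); togo(.5492,-.0089,.16,-113.6)
E
```

```text
F [ 0.38 -1.19  1.93] [ 0.009 -0.025 -0.027] 0.5497467314557828 [ 0.55887236 -0.21575072  0.15278857]
w8 10251 top z -0.0441 slope x,y deg [-0.18  0.13] z at 0 -0.044 x [-0.0251  0.0232] y [-0.0255  0.0218]
 front edge x at y=0 0.0226 yaw deg -0.84
yaw now -74.97 shift [ 0.1119 -0.5044 -0.0196] roll 0.2146
```

View pics/w8.png

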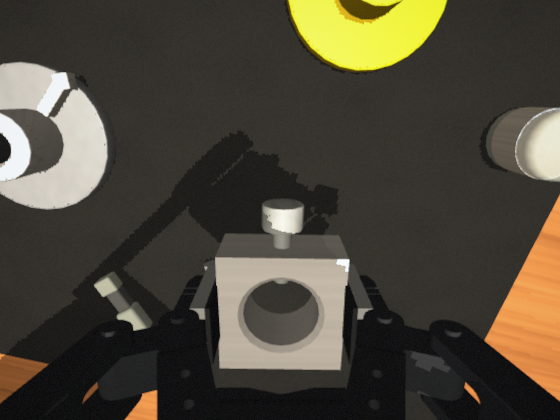

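The collar is held level between the pads, with its bore at (281,313) and its screw head at (283,215) toward tool +x. Now I'll carry it over the shaft.

Request:
drive_tool:
  plan:
    - [[0.111,-0.505,-0.018,0.213],[0.111,-0.505,-0.018,0.213],[0.111,-0.505,-0.018,0.213],[0.111,-0.505,-0.018,0.213],[0.111,-0.505,-0.018,0.213],[0.111,-0.505,-0.018,0.213],[0.111,-0.505,-0.018,0.213],[0.111,-0.505,-0.018,0.213],[0.111,-0.505,-0.018,0.213],[0.111,-0.505,-0.018,0.213],[0.111,-0.505,-0.018,0.213]]

```text
time_s: 12.33
eef_pos: [0.5499, -0.0109, 0.1608]
eef_rot: [0.0, 0.979, -0.202, -0.0]
wrist_force: [-0.5, -0.8, -0.3]
opening: 0.552
grasp_force: 62.1
```

```bash
python3 - <<'E'
from grip import *
p,d,C,K=shot("wrist","w9"); grip("w9"); togo(.5495,-.0091,.16,-113.3)
T=tool(); print(T[:3,3].round(4))
Q=cloud(d,np.array(ctrl.camera_info("wrist")["T_tool_cam"]),K)
# shaft seen below collar; and bore hole ellipse in image from collar-top mask
zt=.145-T[2,3]  # tool z of shaft top = T_z-.145
m=(abs(Q[...,0])<.03)&(abs(Q[...,1])<.02)&(Q[...,2]>T[2,3]-.150)&(Q[...,2]<T[2,3]-.138)
s=Q[m]; print("shaft top pts",len(s), cv2.minAreaRect((s[:,:2]*1000).astype(np.float32)) if len(s)>5 else None)
top=(abs(Q[...,2]+.0441)<.003)&(abs(Q[...,1])<.024)&(abs(Q[...,0])<.028)
# hole: non-top pixels inside
mm=top.astype(np.uint8); mm=cv2.morphologyEx(mm,cv2.MORPH_CLOSE,np.ones((3,3)))
cs,h=cv2.findContours(mm,cv2.RETR_CCOMP,cv2.CHAIN_APPROX_NONE)
for c,hh in zip(cs,h[0]):
    if hh[3]>=0 and len(c)>60:
        H=np.array(ctrl.camera_info("wrist")["T_tool_cam"]); e=np.array([onz(H,K,q[0],-.0441)[:2]*1000 for q in c],np.float32); print("bore",cv2.fitEllipse(e))
E
```

```text
w9 10587 top z -0.044 slope x,y deg [-0.04  0.06] z at 0 -0.0441 x [-0.0265  0.0219] y [-0.0259  0.0215]
 front edge x at y=0 0.0215 yaw deg -1.11
yaw now -113.36 shift [-0.0028 -0.0032  0.0024] roll -0.0004
[ 0.55   -0.0107  0.161 ]
shaft top pts 0 None
bore ((-0.7481570243835449, -2.19404935836792), (27.7766056060791, 28.405059814453125), 1.5275987386703491)
```

View pics/w9.png

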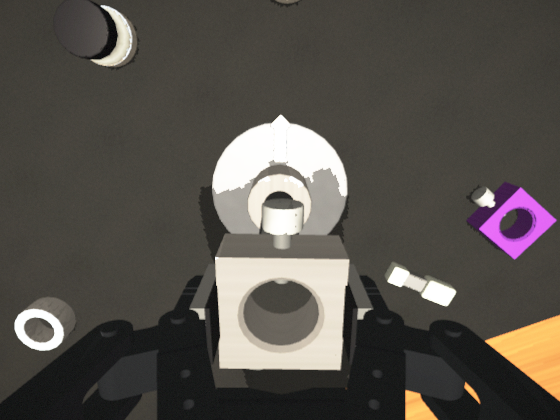

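Request:
drive_tool:
  plan:
    - [[-0.0035,-0.0025,0,0],[-0.0035,-0.0025,0.025,0],[-0.0035,-0.0025,0.05,0],[-0.0035,-0.0025,0.07,0],[-0.0035,-0.0025,0.075,0],[-0.0035,-0.0025,0.075,0],[-0.0035,-0.0025,0.075,0]]

```text
time_s: 12.97
eef_pos: [0.5489, -0.0079, 0.1309]
eef_rot: [-0.0, 0.979, -0.202, -0.0]
wrist_force: [0.1, 0.0, -0.7]
opening: 0.548
grasp_force: 62.1
```

```bash
cat > peek.py <<'E'
from grip import *
def peek(f):
    p,d,C,K=shot("wrist",f); grip(f); T=tool(); print("TCP",T[:3,3].round(4)); H=np.array(ctrl.camera_info("wrist")["T_tool_cam"])
    Q=cloud(d,H,K)
    m=(abs(Q[...,0]+.001)<.016)&(abs(Q[...,1]+.002)<.016)&(abs(Q[...,2]-(T[2,3]-.1437))<.003)
    s=Q[m]; print("shaft top",len(s)); 
    if len(s)>20: print(cv2.minEnclosingCircle((s[:,:2]*1000).astype(np.float32)),cv2.minAreaRect((s[:,:2]*1000).astype(np.float32)),np.median(s[:,2]))
E
python3 - <<'E'
from peek import *
o=ctrl.get_obs(); print(o["wrist_force"].round(2)); peek("w10"); togo(.5491,-.0093,.128,-113.3)
E
```

```text
[ 0.14  0.05 -0.65]
w10 10372 top z -0.0441 slope x,y deg [-0.11  0.07] z at 0 -0.0441 x [-0.0264  0.0219] y [-0.0258  0.0215]
 front edge x at y=0 0.0213 yaw deg -0.93
TCP [ 0.5493 -0.008   0.1314]
shaft top 345
((-7.304515838623047, -1.7859196662902832), 9.144821166992188) ((-7.867590427398682, -1.770742416381836), (18.23613929748535, 8.04248046875), 88.4559097290039) -0.012917951374679909
yaw now -113.3 shift [0.0008 0.0031 0.0085] roll 0.0
```

Request:
drive_tool:
  plan:
    - [[0.002,0.001,0.006,0],[0.002,0.001,0.012,0],[0.002,0.001,0.018,0],[0.002,0.001,0.024,0],[0.002,0.001,0.03,0],[0.002,0.001,0.035,0],[0.002,0.001,0.035,0]]

```text
time_s: 13.6
eef_pos: [0.5493, -0.0086, 0.1167]
eef_rot: [-0.0, 0.979, -0.202, -0.0]
wrist_force: [-0.5, -0.2, -0.5]
opening: 0.551
grasp_force: 62.1
```

```bash
python3 - <<'E'
from peek import *
o=ctrl.get_obs(); T=tool(o); print((T[:3,:3].T@o["wrist_force"]).round(2)); peek("w11")
E
```

```text
[-0.42  0.38  0.51]
w11 10382 top z -0.0441 slope x,y deg [-0.1   0.09] z at 0 -0.0441 x [-0.0265  0.0218] y [-0.0258  0.0215]
 front edge x at y=0 0.0213 yaw deg -0.92
TCP [ 0.5494 -0.0087  0.1169]
shaft top 1783
((-5.963103294372559, -2.3129823207855225), 14.350604057312012) ((-6.7516045570373535, -2.166105270385742), (24.8053035736084, 23.557580947875977), 51.67756652832031) -0.027196160501663874
```

Request:
drive_tool:
  plan:
    - [[0,0,0.006,0],[0,0,0.012,0],[0,0,0.018,0],[0,0,0.024,0],[0,0,0.03,0],[0,0,0.035,0],[0,0,0.038,0],[0,0,0.038,0]]

```text
time_s: 14.32
eef_pos: [0.5494, -0.0087, 0.1017]
eef_rot: [-0.0, 0.979, -0.202, -0.0]
wrist_force: [-0.1, -0.3, -1.6]
opening: 0.552
grasp_force: 62.1
```

```bash
python3 - <<'E'
from peek import *
o=ctrl.get_obs(); T=tool(o); print((T[:3,:3].T@o["wrist_force"]).round(2)); peek("w12")
p,d,C,K=load("w12"); H=np.array(ctrl.camera_info("wrist")["T_tool_cam"]); Q=cloud(d,H,K)
r=np.hypot(Q[...,0]+.0007,Q[...,1]+.0022)
dark=p.max(-1)<85
m=(r<.0125)&(Q[...,2]>-.06)&(Q[...,2]<-.03)
s=Q[m]; print(np.histogram(s[:,2]*1000,bins=np.arange(-60,-29,2)))
k=m&(Q[...,2]<-.038); print("shaft top z",np.median(Q[k][:,2]),k.sum(),cv2.minAreaRect((Q[k][:,:2]*1000).astype(np.float32)))
t=(abs(Q[...,2]+.0441)<.003)&(p.min(-1)>90)&(r>.0155)&(r<.024); print("collar top",np.median(Q[t][:,2]))
E
```

```text
[0.02 0.31 1.61]
w12 10338 top z -0.0441 slope x,y deg [-0.1   0.07] z at 0 -0.0441 x [-0.0264  0.0218] y [-0.0259  0.0215]
 front edge x at y=0 0.0213 yaw deg -0.93
TCP [ 0.5496 -0.0087  0.1019]
shaft top 4747
((-1.1115223169326782, -2.1371912956237793), 22.301191329956055) ((-1.0063858032226562, -1.9966773986816406), (31.972156524658203, 31.998966217041016), 0.048707377165555954) -0.04257614920298855
(array([   0,    0,    0,    0,    0,    0,    0,    0, 1111,  958,  191,
        144,  168,   79,   30]), array([-60, -58, -56, -54, -52, -50, -48, -46, -44, -42, -40, -38, -36,
       -34, -32, -30]))
shaft top z -0.041982747384598 2260 ((-1.4133577346801758, -2.2213993072509766), (23.422725677490234, 23.537925720214844), 36.14097213745117)
collar top -0.04419997047421593
```

Request:
drive_tool:
  plan:
    - [[0,0,0.003,0],[0,0,0.0053,0],[-0.0025,0,0.0053,0],[-0.004,0,0.0053,0],[-0.005,0,0.0053,0],[-0.005,0,0.0053,0],[-0.005,0,0.0053,0]]

```text
time_s: 14.95
eef_pos: [0.5483, -0.0081, 0.1002]
eef_rot: [0.0, 0.979, -0.202, 0.001]
wrist_force: [1.7, -2.0, -2.4]
opening: 0.55
grasp_force: 62.0
```

```bash
cat > top.py <<'E'
from peek import *
def top(f):
    o=ctrl.get_obs(); T=tool(o); print("F",(T[:3,:3].T@o["wrist_force"]).round(2),"TCP",T[:3,3].round(4)); togo(0,0)
    p,d,C,K=shot("wrist",f); grip(f); H=np.array(ctrl.camera_info("wrist")["T_tool_cam"]); Q=cloud(d,H,K)
    r=np.hypot(Q[...,0]+.0007,Q[...,1]+.0022); m=(r<.0145)&(abs(Q[...,2]+.0435)<.0045)&(p.max(-1)<110)
    s=Q[m]; z=np.histogram(s[:,2]*1000,bins=np.arange(-48,-38.9,.5)); zt=np.median(s[:,2]); k=s[abs(s[:,2]-zt)<.0012]
    print("shaft z",zt.round(4),len(s),len(k),cv2.minEnclosingCircle((k[:,:2]*1000).astype(np.float32)),cv2.minAreaRect((k[:,:2]*1000).astype(np.float32))); print(z[0].tolist())
E
python3 -c "
from top import *
top('w13')"
```

```text
F [2.3  1.16 2.45] TCP [ 0.5483 -0.0081  0.1002]
yaw now -113.31 shift [-1.2668  0.5237 -0.0014] roll None
w13 10418 top z -0.0441 slope x,y deg [-0.06  0.08] z at 0 -0.0441 x [-0.0265  0.0217] y [-0.0259  0.0215]
 front edge x at y=0 0.0213 yaw deg -0.91
shaft z -0.0435 2295 1822 ((1.36173677444458, -1.7748674154281616), 12.388015747070312) ((-1.427687644958496, -1.930215835571289), (18.64638328552246, 23.226797103881836), 5.153591632843018)
[0, 0, 0, 0, 2, 21, 130, 395, 593, 457, 227, 151, 89, 55, 55, 46, 36, 38]
```

Request:
drive_tool:
  plan:
    - [[0,0,0.001,0],[-0.002,0,0.001,0],[-0.003,0,0.001,0],[-0.004,0,0.001,0],[-0.004,0,0.001,0],[-0.004,0,0.001,0]]

```text
time_s: 15.5
eef_pos: [0.5482, -0.0081, 0.1001]
eef_rot: [0.0, 0.979, -0.202, 0.002]
wrist_force: [8.2, -3.6, -4.2]
opening: 0.551
grasp_force: 62.1
```

```bash
python3 -c "
from top import *
from lug import lug
top('w14'); lug('w14',(.5493,-.007)); shot('scene','s14'); shot('side','sd14')
for f in('s14','sd14'):
    p,d,C,K=load(f); P=cloud(d,C,K); h=np.hypot(P[...,0]-.548,P[...,1]+.0095); t=P[(h<.045)&(P[...,2]>.12)&(P[...,2]<.155)&(p.min(-1)>120)]; e=P[(h<.01)&(P[...,2]>.13)&(P[...,2]<.155)&(p.max(-1)<110)]
    print(f,len(t),np.percentile(t[:,2],[50,80,95]),len(e),np.median(e[:,2]) if len(e) else None)
"
```

```text
F [8.93 0.03 4.26] TCP [ 0.5482 -0.0081  0.1001]
yaw now -113.32 shift [-1.2665  0.5241 -0.0057] roll None
w14 10402 top z -0.0441 slope x,y deg [-0.11  0.09] z at 0 -0.0441 x [-0.0265  0.0218] y [-0.0259  0.0215]
 front edge x at y=0 0.0213 yaw deg -0.99
shaft z -0.0437 2297 1826 ((1.3038702011108398, -2.0949816703796387), 12.189947128295898) ((-0.2925748825073242, -2.4179086685180664), (20.20557403564453, 23.6019344329834), 19.821535110473633)
[0, 0, 0, 0, 3, 32, 176, 509, 614, 377, 176, 140, 87, 39, 39, 39, 37, 29]
w14 [[31.5, -0.1, 9.2], [34.5, -0.1, 9.2], [37.5, -0.5, 9.8], [40.5, -0.5, 9.8], [43.5, -0.5, 9.7], [46.5, -0.5, 9.7], [49.5, -0.5, 9.6], [52.5, -0.8, 9.0], [55.5, -0.9, 14.0], [58.5, -0.9, 15.2], [61.5, -0.6, 10.7], [64.5, -0.9, 5.0]]
 dir -24.225369873482585 offset at axis 0.4681641677867039 dir thru axis -23.634882618995082
s14 321 [0.14547531 0.14669952 0.14773121] 60 0.14530930678487214
sd14 172 [0.14423886 0.14569438 0.14681469] 0 None
```

Request:
drive_tool:
  plan:
    - [[-0.001,0,0.001,0],[-0.001,0,0.001,0],[-0.001,0,0.001,0],[-0.001,0,0.001,0],[-0.001,0,0.001,0],[-0.001,0,0.001,0]]

```text
time_s: 16.15
eef_pos: [0.5482, -0.0081, 0.1]
eef_rot: [0.0, 0.979, -0.202, 0.003]
wrist_force: [8.5, -3.5, -3.5]
opening: 0.549
grasp_force: 62.2
```

```bash
python3 -c "
from top import *
top('w15')"
```

```text
F [ 9.19 -0.13  3.58] TCP [ 0.5482 -0.0081  0.1   ]
yaw now -113.33 shift [-1.2665  0.5242 -0.0068] roll None
w15 10418 top z -0.0441 slope x,y deg [-0.09  0.08] z at 0 -0.0441 x [-0.0264  0.0219] y [-0.0258  0.0215]
 front edge x at y=0 0.0214 yaw deg -1.0
shaft z -0.0437 2305 1842 ((1.5553972721099854, -2.0804431438446045), 12.564252853393555) ((0.3882122039794922, -1.5844011306762695), (23.551116943359375, 21.441144943237305), 86.81138610839844)
[0, 0, 0, 0, 0, 54, 197, 510, 572, 371, 207, 135, 76, 52, 33, 40, 27, 31]
```

```bash
python3 -c "
from bench import ctrl
print(ctrl.hand_in())"
```

```text
the job is handed in; nothing more can be done
None
```

I handed the job in at about 16 s: by my measurements the flat points within about 1° of the lug, the collar is level and flush to about 0.4 mm, and it is still gripped with the screw tip pressed on the flat at about 9 N; I saw no verdict, one close of the gripper missed the collar without touching it, and I viewed 11 pictures against the limit of 10.

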